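# Sweep the loose screw caps into the catch tray

### The arm

A 7-joint arm with a two-finger parallel gripper is mounted at the origin on a cart in front of the work surface, level with it; the furniture and walls round the work are solid. World frame = base frame: x ahead of the robot, y to its left, z up, the work surface at z = 0. Lengths are in m, angles in rad, forces in N, time in s.
With the tool pointing down it reaches from about 0.425 to 0.875 m from the base axis. Payload 8.4 kg.
Tool frame: the origin (TCP) lies between the finger pads; the fingertips stand bot.tip_extent ahead of it and the grasp point (between the pads) lies 2 mm behind it (bot.tip_extent is the distance from the TCP to the fingertips, in m); z points along the fingers, y is the line along which they close (so a half turn about z gives the same grasp; the last joint's range is limited). The gripper opens to 85 mm and grips with 20 to 120 N. Pads are 22 mm wide; open, the fingers measure 114 mm over their backs; the gripper's body (76 mm by 85 mm) begins 54 mm behind the grasp point. The pads swing forward as they close: fully open they stand 13 mm farther back than shut.
Start: joints at [-1.356, 0.333, 0.04, 1.465, -0.013, 1.343, -0.059], TCP at [0.201, 0.618, 0.248] pointing down, gripper open.
Joint ranges: [-2.58, 2.58], [-0.38, 2.09], [-1.3, 1.39], [0.25, 2.4], [-1.5, 4.64], [0.08, 2.09], [-2.65, 2.65]. Speed limits (rad/s): [2.22, 2.22, 2.79, 2.79, 3.14, 3.14, 3.14].

### API

Orientations are given as a unit quaternion [w, x, y, z].
In Python, from rig import bot gives the robot as it stands.
- The arm moves only by the tool arm_command, never from a script. Its argument "deltas" is a list of rows, each an object with "grip": the gripper's target within -1 to 1 (shut at 1, half-way at 0, fully open at -1); "delta_pos": the shift along the tool's x, y, z in units of 25 mm (1.0 is 25 mm), a list of three; "rotation": the turn, a rotation vector about the tool's x, y, z in units of 6 degrees (1.0 is 6 degrees), a list of three. A call has 1 to 5 rows; each row shifts and turns the commanded pose from where the row before left it, along the tool's axes as they then stand; what a row does not reach is not made up. A row lasts 1/10 s, in which the tool goes at most 50 mm and 8.59 degrees, less where a joint would pass 70% of its speed; a pose out of reach is approached as far as the arm can. A call is refused whole if a number of a shift passes 1 or a number of a turn 1, either way. A call with a gripper value outside its range is refused whole. The fingers move at their own pace and stop on an object; "force" is the grip in N (left out, the last holds). Time passes only in rows, so rows that do not move let the fingers close. It gives the time, the measured TCP pose, the force, the opening and the grip force at its end, in the units of the state.
- bot.read_state(): the state, without advancing time (a new reading comes with each control period).
- bot.capture(name): name is "side" or "top" or "wrist"; returns a dict with "image" (480x640x3 uint8, red, green, blue), "range_z" (480x640 float32, m along the optical axis (not along the pixel's ray), 0 where there is no reading), "fov_y" (degrees; the focal length in pixels is half the picture's height over the tangent of half this angle, whatever the lens; pixels are square), "cx", "cy" (the principal point, pixels), "dist_coeffs" ([k1, k2, p1, p2, k3] as OpenCV has them; the pictures are not rectified), "rvec" (rotation vector, rad) and "tvec" (3), from world to camera coordinates, as OpenCV has them. Camera axes: x right, y down, z forward; pixel columns grow to the right and rows downward; lengths in m; the calibration is good to about 2 mm. A picture is of the moment at which its call begins.
- bot.close_job(): hands the job in; it is judged then, once.
The state is a dict: "time_s": time; "joint_pos": joint angles; "joint_velocities": joint speeds; "joint_efforts": joint torques, N m; "position": TCP position; "orientation": TCP orientation; "force": force on the tool from outside, world axes, zero at the start; "moment": the same for the moment, N m; "width": finger opening in m; "grasp_force": force on a finger pad.
Only numpy, scipy, OpenCV 4.12 (cv2) and the standard library are available. Lean on these libraries where they do the work, as an engineer would, in place of code of your own. Each camera call takes 0.05 s, during which the arm holds its last target. There are 200 camera calls.

### The job

Sweep the three loose white screw caps lying on the bench through the open front of the metal catch tray with your fingertips, sliding them along the surface without picking any of them up, until all three lie flat and wholly inside the tray. Leave the timer and the petri dish that lie among them, and the roll of tape, where they are.

Things in the scene. Friction and masses are not known exactly. Their poses are not given: they have to be found in the camera images.
- tray: aluminium catch tray, fixed; 200 mm wide (its y), 130 mm deep (its x). Origin: centre of this footprint at bench level; +x runs from the open front (x -65 mm) to the back wall (x +65 mm, flange 24 mm behind). Side and back walls 4 mm thick, 35 mm high, inner faces at y +-96, x +61. Floor 2 mm thick, its front 16 mm bevelled down to the bench, so flat parts slide in
- cap_0_center (a point): one of three identical loose white plastic screw caps: ribbed disc 40 mm across, 20 mm high, about 20 g, lying flat on the bench outside the tray; the point is its centre, 10 mm above its underside. z is the cap's axis
- cap_0: the same cap; origin at the centre of its underside
- cap_1_center (a point): one of three identical loose white plastic screw caps: ribbed disc 40 mm across, 20 mm high, about 20 g, lying flat on the bench outside the tray; the point is its centre, 10 mm above its underside. z is the cap's axis
- cap_1: the same cap; origin at the centre of its underside
- cap_2_center (a point): one of three identical loose white plastic screw caps: ribbed disc 40 mm across, 20 mm high, about 20 g, lying flat on the bench outside the tray; the point is its centre, 10 mm above its underside. z is the cap's axis
- cap_2: the same cap; origin at the centre of its underside
- timer_center (a point): loose white bench timer, a flat rounded block 62 x 66 mm and 19 mm high with a small display and buttons, behind and to one side of the caps (left or right); the point is its centre, half-way up. It must stay where it lies
- dish_center (a point): loose round petri dish, 89 mm across and 15 mm high, on the other side from the timer; the point is its centre, half-way up. It must stay
- tape_center (a point): loose roll of tape lying flat, 100 mm across and 25 mm high, at the far side of the work; the point is its centre, half-way up. It must stay
Not all that is in view belongs to the job. What is shaped like the cap_0 but red is not meant.

How it is judged:
By the outcome, as a careful person would: the job done as asked, in the order asked, and still so for the second after the job is handed in, with the robot touching nothing.
It also fails if it takes over 72 s, if anything falls off the work surface, if the arm or the gripper's body presses on something with over 40 N, if the wrist force passes 120 N, or if a joint passes its speed limit or range.

## Working session

There is one attempt and no reset: what is moved stays moved. The work goes in short steps, Python scripts to look and compute and a tool call to move; the robot and the scene stay as the last step left them, time stands still between calls to the robot, and variables do not carry over. Pictures are saved under pics/ and viewed, at most 10 in all, crops included, and the job is handed in when it is done.

Besides the shell and the picture viewer there is one more tool, called by a JSON object that holds its "fn" and its "kwargs", one argument or row to a line. arm_command: Moves the arm, as the interface text tells. Its arguments: {"type":"object","properties":{"deltas":{"type":"array"},"force":{"type":"number"}},"required":["deltas"]}

```bash
mkdir -p pics; ls
python3 - <<'E'
from rig import bot
import cv2,pickle
c={n:bot.capture(n) for n in("top","side")}
pickle.dump(c,open("c0.pkl","wb"))
for n in c: cv2.imwrite(f"pics/{n}0.png",c[n]["image"][:,:,::-1]); print(n,c[n]["fov_y"],c[n]["dist_coeffs"],c[n]["rvec"],c[n]["tvec"])
print(bot.read_state(),bot.tip_extent)
E
```

```text
pics
top 50.0676351384273 [-0.14800187  0.          0.          0.          0.        ] [ 2.14328368 -2.14976109  0.10463942] [0.03694513 0.61559538 0.97365255]
side 46.31724227282304 [0.0189947 0.        0.        0.        0.       ] [ 1.98408349 -0.54721906  0.30355327] [-0.51541152  0.21985576  0.69328713]
{'time_s': 0.1, 'joint_pos': array([-1.35620107,  0.33384346,  0.03984711,  1.46616256, -0.01337658,
        1.34329508, -0.05852906]), 'joint_velocities': array([-3.72865014e-04, -1.86826976e-03, -2.84060621e-04, -9.82597963e-04,
        6.35935834e-05,  5.22229182e-04,  3.85040765e-04]), 'joint_efforts': array([ 4.99484682e-03, -6.60014606e+01,  1.37084093e+00, -4.06471682e+01,
        1.70364277e-02,  8.89669347e-03,  3.35079574e-05]), 'position': array([0.20053337, 0.61789652, 0.24751768]), 'orientation': array([-5.77341211e-05,  1.56261744e-01,  9.87715418e-01, -7.19213050e-04]), 'force': array([ 0.50805203,  0.10854078, -0.82491828]), 'moment': array([ 0.02016806,  0.02276239, -0.04075629]), 'grasp_force': 0.0, 'width': 0.08538923546731919} 0.017
```

View pics/top0.png

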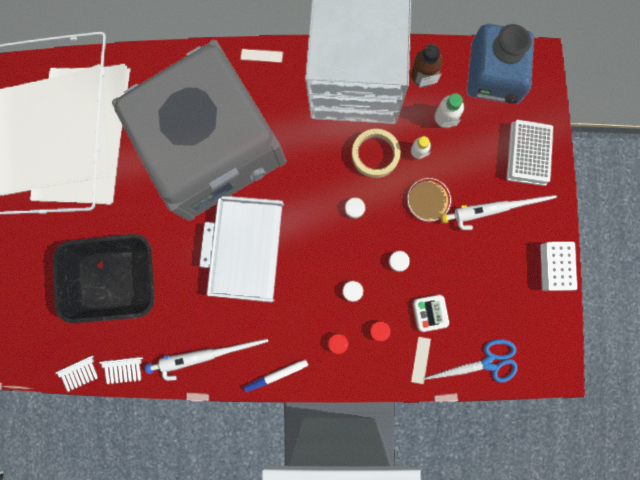

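View pics/side0.png

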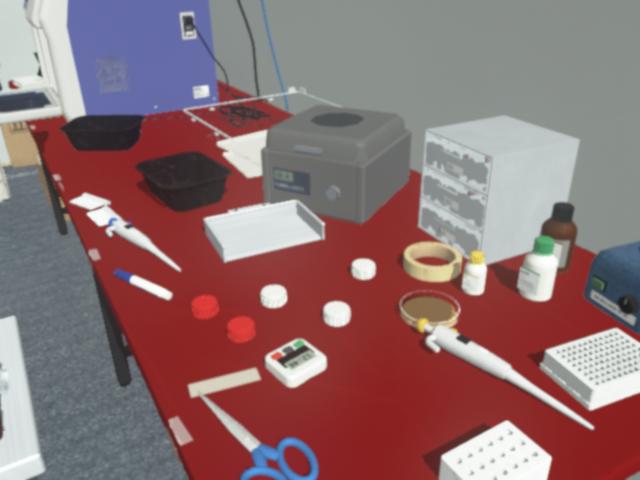

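Top view: white caps are at (355,208), (399,261) and (352,291). Red caps at (338,344) and (380,331) are decoys. The timer is at (431,313), the dish at (429,200) and the tape at (376,153). The tray is at (245,249), with its open front facing right. The side view agrees.

```bash
cat > h.py <<'E'
import numpy as np,cv2
def cam(c):
    f=240/np.tan(np.radians(c["fov_y"]/2)); K=np.array([[f,0,c["cx"]],[0,f,c["cy"]],[0,0,1]])
    return K,np.array(c["dist_coeffs"]),cv2.Rodrigues(np.array(c["rvec"]))[0],np.array(c["tvec"])
def ray(c,uv,z):
    K,d,R,t=cam(c); p=cv2.undistortPoints(np.array(uv,float).reshape(-1,1,2),K,d)[:,0]
    D=np.c_[p,np.ones(len(p))]@R; o=-R.T@t
    return o+D*((z-o[2])/D[:,2])[:,None]
def proj(c,P):
    K,d,R,t=cam(c); return cv2.projectPoints(np.array(P,float).reshape(-1,1,3),cv2.Rodrigues(R)[0],t,K,d)[0][:,0]
def blobs(c,box=None):
    im=c["image"].astype(int); m=((im.min(2)>150)).astype(np.uint8)
    n,l,s,ce=cv2.connectedComponentsWithStats(m)
    return [(ce[i],s[i]) for i in range(1,n) if s[i][4]>80]
E
python3 - <<'E'
import pickle;from h import *
C=pickle.load(open("c0.pkl","rb"));c=C["top"]
for ce,s in blobs(c):
    if 200<s[4]<1500 : print(ce.round(1),s,ray(c,[ce],.02)[0].round(4))
for n,uv,z in [("dish",(429,200),.015),("tape",(376,153),.025),("timer",(431,313),.019),("red1",(338,344),.02),("red2",(380,331),.02),("bottle",(421,147),.04),("pen tip",(307,363),.01),("pip tip",(268,341),.01),("bench",(345,400),0)]: print(n,ray(c,[uv],z)[0].round(3))
print("tray",ray(c,[(219,197),(283,200),(274,301),(208,295)],.035).round(3))
print("traycorner floor front",ray(c,[(281,203),(272,299)],.0).round(3))
cr=[]
a=c["image"][180:360,300:460]; cv2.imwrite("pics/crop0.png",cv2.resize(a,None,fx=4,fy=3.33,interpolation=2)[:,:,::-1][:600])
s=C["side"]
P=[(*ray(c,[ce],.02)[0][:2],.02) for ce in [(355,208),(399,261),(352,291)]]
print(proj(s,P))
E
```

```text
[261.2  55.2] [241  49  42  13 414] [1.0102 0.1676 0.02  ]
[376.2 153.1] [353 130  47  44 462] [ 0.7887 -0.0741  0.02  ]
[493.2 209.1] [457 196 100  34 822] [ 0.6714 -0.3113  0.02  ]
[354.7 207.2] [345 198  20  20 310] [ 0.6761 -0.0288  0.02  ]
[561.  265.5] [ 546  242   31   49 1373] [ 0.555  -0.4495  0.02  ]
[399.1 260.7] [390 251  19  20 312] [ 0.5677 -0.1163  0.02  ]
[352.6 290.7] [343 281  20  20 320] [ 0.5085 -0.0232  0.02  ]
[432.6 312.7] [414 295  35  37 664] [ 0.464  -0.1814  0.02  ]
[434.9 363.8] [412 337  71  47 875] [ 0.3637 -0.1844  0.02  ]
[197.4 358. ] [151 339 117  41 941] [0.3739 0.2863 0.02  ]
[ 77.5 372.9] [ 56 356  41  35 686] [0.3357 0.5422 0.02  ]
[121.9 369.2] [100 358  43  26 701] [0.3471 0.4442 0.02  ]
[285.7 371.5] [265 360  43  24 328] [0.3498 0.1091 0.02  ]
dish [ 0.691 -0.181  0.015]
tape [ 0.787 -0.073  0.025]
timer [ 0.463 -0.178  0.019]
red1 [0.404 0.006 0.02 ]
red2 [ 0.429 -0.077  0.02 ]
bottle [ 0.796 -0.163  0.04 ]
pen tip [0.365 0.068 0.01 ]
pip tip [0.409 0.146 0.01 ]
bench [ 0.29  -0.008  0.   ]
tray [[0.696 0.245 0.035]
 [0.689 0.115 0.035]
 [0.488 0.131 0.035]
 [0.5   0.263 0.035]]
traycorner floor front [[0.689 0.123 0.   ]
 [0.492 0.139 0.   ]]
[[362.58883737 263.82020073]
 [336.10355272 307.4973078 ]
 [272.89334397 289.99448   ]]
```

View pics/crop0.png

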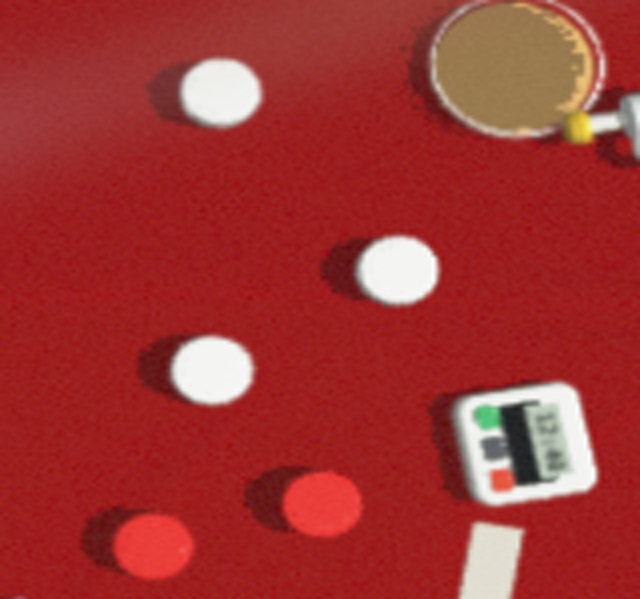

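The enlarged crop shows the three white discs at (220,92), (398,270) and (212,370), which match the description. The two red discs are not meant. I'll turn the tool so its x points along world +y, with the fingers part closed to cradle a cap.

{"fn": "arm_command", "kwargs": {
  "deltas": [
    {"grip": 0.3,"delta_pos": [0,0,0],"rotation": [0,0,1]},
    {"grip": 0.3,"delta_pos": [0,0,0],"rotation": [0,0,1]},
    {"grip": 0.3,"delta_pos": [0,0,0],"rotation": [0,0,1]},
    {"grip": 0.3,"delta_pos": [0,0,0],"rotation": [0,0,1]},
    {"grip": 0.3,"delta_pos": [0,0,0],"rotation": [0,0,1]}
  ]
}}

```text
time_s: 0.6
position: [0.2006, 0.618, 0.2478]
orientation: [0.0, 0.409, 0.913, -0.0]
force: [0.1, -0.6, -0.5]
width: 0.0298
grasp_force: 0.0
```

{"fn": "arm_command", "kwargs": {
  "deltas": [
    {"grip": 0.3,"delta_pos": [0,0,0],"rotation": [0,0,1]},
    {"grip": 0.3,"delta_pos": [0,0,0],"rotation": [0,0,1]},
    {"grip": 0.3,"delta_pos": [0,0,0],"rotation": [0,0,1]},
    {"grip": 0.3,"delta_pos": [0,0,0],"rotation": [0,0,1]},
    {"grip": 0.3,"delta_pos": [0,0,0],"rotation": [0,0,1]}
  ]
}}

```text
time_s: 1.1
position: [0.2005, 0.618, 0.2478]
orientation: [0.0, 0.631, 0.776, -0.0]
force: [0.6, -1.0, 0.4]
width: 0.0298
grasp_force: 0.0
```

{"fn": "arm_command", "kwargs": {
  "deltas": [
    {"grip": 0.3,"delta_pos": [0,0,0],"rotation": [0,0,1]},
    {"grip": 0.3,"delta_pos": [0,0,0],"rotation": [0,0,1]},
    {"grip": 0.3,"delta_pos": [0,0,0],"rotation": [0,0,0]}
  ]
}}

```text
time_s: 1.4
position: [0.2005, 0.618, 0.2478]
orientation: [0.0, 0.708, 0.707, -0.0]
force: [0.1, 0.5, 0.2]
width: 0.0296
grasp_force: 0.0
```

{"fn": "arm_command", "kwargs": {
  "deltas": [
    {"grip": 0.3,"delta_pos": [-1,0.8,0],"rotation": [0,0,0]},
    {"grip": 0.3,"delta_pos": [-1,0.8,0],"rotation": [0,0,0]},
    {"grip": 0.3,"delta_pos": [-1,0.8,0],"rotation": [0,0,0]},
    {"grip": 0.3,"delta_pos": [-1,0.8,0],"rotation": [0,0,0]},
    {"grip": 0.3,"delta_pos": [-1,0.8,0],"rotation": [0,0,0]}
  ]
}}

```text
time_s: 1.9
position: [0.3014, 0.492, 0.2482]
orientation: [0.0, 0.706, 0.708, -0.0]
force: [0.7, -0.3, 0.1]
width: 0.0296
grasp_force: 0.0
```

{"fn": "arm_command", "kwargs": {
  "deltas": [
    {"grip": 0.3,"delta_pos": [-1,0.8,0],"rotation": [0,0,0]},
    {"grip": 0.3,"delta_pos": [-1,0.8,0],"rotation": [0,0,0]},
    {"grip": 0.3,"delta_pos": [-1,0.8,0],"rotation": [0,0,0]},
    {"grip": 0.3,"delta_pos": [-1,0.8,0],"rotation": [0,0,0]},
    {"grip": 0.3,"delta_pos": [-1,0.8,0],"rotation": [0,0,0]}
  ]
}}

```text
time_s: 2.4
position: [0.4014, 0.3671, 0.2483]
orientation: [0.0, 0.706, 0.709, -0.0]
force: [0.4, -0.6, -0.9]
width: 0.03
grasp_force: 0.0
```

{"fn": "arm_command", "kwargs": {
  "deltas": [
    {"grip": 0.3,"delta_pos": [-1,0.3,0],"rotation": [0,0,0]},
    {"grip": 0.3,"delta_pos": [-1,0.3,0],"rotation": [0,0,0]},
    {"grip": 0.3,"delta_pos": [-1,0.3,0],"rotation": [0,0,0]},
    {"grip": 0.3,"delta_pos": [-1,0.3,0],"rotation": [0,0,0]},
    {"grip": 0.3,"delta_pos": [-1,0.3,0],"rotation": [0,0,0]}
  ]
}}

```text
time_s: 2.9
position: [0.4384, 0.2422, 0.2482]
orientation: [0.0, 0.706, 0.708, -0.0]
force: [-0.1, -0.7, -0.3]
width: 0.0297
grasp_force: 0.0
```

{"fn": "arm_command", "kwargs": {
  "deltas": [
    {"grip": 0.3,"delta_pos": [-1,0.3,0],"rotation": [0,0,0]},
    {"grip": 0.3,"delta_pos": [-1,0.3,0],"rotation": [0,0,0]},
    {"grip": 0.3,"delta_pos": [-1,0.3,0],"rotation": [0,0,0]},
    {"grip": 0.3,"delta_pos": [-1,0.3,0],"rotation": [0,0,0]},
    {"grip": 0.3,"delta_pos": [-1,0.3,0],"rotation": [0,0,0]}
  ]
}}

```text
time_s: 3.4
position: [0.4759, 0.1172, 0.2483]
orientation: [-0.0, 0.706, 0.709, 0.0]
force: [0.4, -0.1, 0.3]
width: 0.0302
grasp_force: 0.0
```

{"fn": "arm_command", "kwargs": {
  "deltas": [
    {"grip": 0.3,"delta_pos": [-1,0.4,0],"rotation": [0,0,0]},
    {"grip": 0.3,"delta_pos": [-1,0.4,0],"rotation": [0,0,0]},
    {"grip": 0.3,"delta_pos": [-1,0.4,0],"rotation": [0,0,0]},
    {"grip": 0.3,"delta_pos": [-1,0.4,0],"rotation": [0,0,0]},
    {"grip": 0.3,"delta_pos": [-1,0.4,0],"rotation": [0,0,0]}
  ]
}}

```text
time_s: 3.9
position: [0.526, -0.0077, 0.2483]
orientation: [-0.0, 0.706, 0.709, 0.0]
force: [0.3, 0.5, 0.4]
width: 0.03
grasp_force: 0.0
```

{"fn": "arm_command", "kwargs": {
  "deltas": [
    {"grip": 0.3,"delta_pos": [-1,0.4,0.8],"rotation": [0,0,0]},
    {"grip": 0.3,"delta_pos": [-1,0.4,0.8],"rotation": [0,0,0]},
    {"grip": 0.3,"delta_pos": [-1,0.4,0.8],"rotation": [0,0,0]},
    {"grip": 0.3,"delta_pos": [-1,0.4,0.8],"rotation": [0,0,0]},
    {"grip": 0.3,"delta_pos": [-1,0.4,0.8],"rotation": [0,0,0]}
  ]
}}

```text
time_s: 4.4
position: [0.5761, -0.1325, 0.1473]
orientation: [-0.0, 0.706, 0.709, -0.0]
force: [0.2, 1.0, 0.1]
width: 0.0299
grasp_force: 0.0
```

{"fn": "arm_command", "kwargs": {
  "deltas": [
    {"grip": 0.3,"delta_pos": [-0.9,-0.2,0.8],"rotation": [0,0,0]},
    {"grip": 0.3,"delta_pos": [-0.5,-0.16,0.8],"rotation": [0,0,0]},
    {"grip": 0.3,"delta_pos": [0,0,0.5],"rotation": [0,0,0]},
    {"grip": 0.3,"delta_pos": [0,0,0],"rotation": [0,0,0]}
  ]
}}

```text
time_s: 4.8
position: [0.566, -0.1658, 0.0942]
orientation: [-0.001, 0.706, 0.708, -0.001]
force: [-0.1, 0.2, 0.3]
width: 0.0303
grasp_force: 0.0
```

Run:
```python
from rig import bot
from h import *
c=bot.capture("wrist");s=bot.capture("side")
print(bot.tip_extent,bot.read_state()["position"])
for ce,st in blobs(c):
    if st[4]>1000: print(ce.round(),st,ray(c,[ce],.02)[0].round(4))
cv2.imwrite("pics/j1.png",np.hstack([cv2.resize(c["image"],(400,300)),s["image"][200:400,180:447][:, :].repeat(1,0)[:200] if 0 else cv2.resize(s["image"][200:400,220:487],(400,300))])[:,:,::-1])
```

```text
0.017 [ 0.56751791 -0.16542005  0.09622798]
[330. 163.] [ 287  119   87   87 5565] [ 0.569  -0.1177  0.02  ]
[134. 284.] [  57  215  150  130 9157] [ 0.471  -0.1777  0.02  ]
[ 23. 250.] [   0  225   48   51 2035] [ 0.4167 -0.1604  0.02  ]
```

View pics/j1.png

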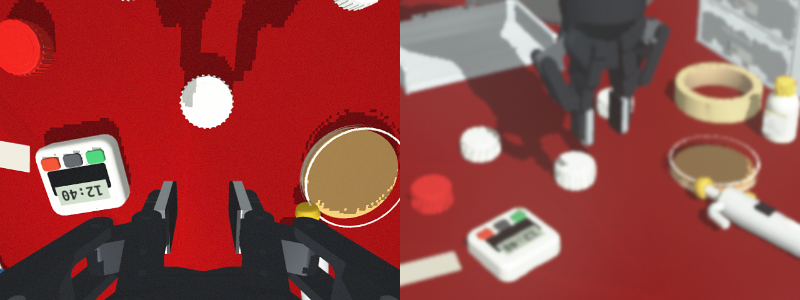

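Left (wrist): the white cap sits ahead of the finger gap at (206,101), with the timer at (85,170) and the dish at (350,175) clear to the sides. Right (side view): the fingers are behind the cap. Lowering and pushing.

{"fn": "arm_command", "kwargs": {
  "deltas": [
    {"grip": 0.3,"delta_pos": [0,0.04,1],"rotation": [0,0,0]},
    {"grip": 0.3,"delta_pos": [0,0,1],"rotation": [0,0,0]},
    {"grip": 0.3,"delta_pos": [0,0,0.8],"rotation": [0,0,0]},
    {"grip": 0.3,"delta_pos": [0,0,0],"rotation": [0,0,0]}
  ]
}}

```text
time_s: 5.3
position: [0.5674, -0.1649, 0.0246]
orientation: [-0.001, 0.706, 0.708, -0.001]
force: [0.1, -0.4, 0.4]
width: 0.03
grasp_force: 0.0
```

{"fn": "arm_command", "kwargs": {
  "deltas": [
    {"grip": 0.3,"delta_pos": [0.3,0,0],"rotation": [0,0,0]},
    {"grip": 0.3,"delta_pos": [0.3,0,0],"rotation": [0,0,0]},
    {"grip": 0.3,"delta_pos": [0.4,0,0],"rotation": [0,0,0]},
    {"grip": 0.5,"delta_pos": [0.5,0.03,0],"rotation": [0,0,0]},
    {"grip": 0.3,"delta_pos": [0.5,0.03,0],"rotation": [0,0,0]}
  ]
}}

```text
time_s: 5.8
position: [0.5699, -0.1152, 0.0265]
orientation: [0.0, 0.707, 0.707, 0.001]
force: [0.1, -0.1, -0.6]
width: 0.0298
grasp_force: 0.0
```

Run:
```python
from rig import bot
from h import *
c=bot.capture("wrist")
print(bot.read_state()["position"])
for ce,st in blobs(c):
    if st[4]>1000: print(ce.round(),st,ray(c,[ce],.02)[0].round(4))
cv2.imwrite("pics/j2.png",cv2.resize(c["image"],(400,300))[:,:,::-1])
```

```text
[ 0.57005757 -0.11222906  0.02593852]
[107.  46.] [  50    0  128  111 9289] [ 0.5081 -0.0274  0.02  ]
[623.  85.] [ 586   24   54   99 2220] [ 0.6588 -0.0378  0.02  ]
[325. 216.] [ 262  158  121  118 9545] [ 0.5707 -0.0776  0.02  ]
```

View pics/j2.png

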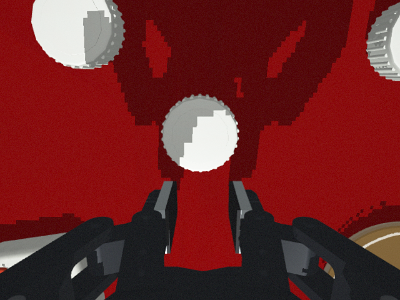

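The picture shows the cap nested squarely in front of the fingertips at (200,133). The other two caps clear the path on both sides.

{"fn": "arm_command", "kwargs": {
  "deltas": [
    {"grip": 0.3,"delta_pos": [0.6,0.05,0],"rotation": [0,0,0]},
    {"grip": 0.3,"delta_pos": [0.6,0.05,0],"rotation": [0,0,0]},
    {"grip": 0.3,"delta_pos": [0.6,0.05,0],"rotation": [0,0,0]},
    {"grip": 0.3,"delta_pos": [0.6,0.05,0],"rotation": [0,0,0]},
    {"grip": 0.3,"delta_pos": [0.6,0.05,0],"rotation": [0,0,0]}
  ]
}}

```text
time_s: 6.35
position: [0.5757, -0.0401, 0.0258]
orientation: [-0.0, 0.707, 0.707, -0.0]
force: [-0.2, -0.6, 1.1]
width: 0.03
grasp_force: 0.3
```

{"fn": "arm_command", "kwargs": {
  "deltas": [
    {"grip": 0.3,"delta_pos": [0.6,0.05,0],"rotation": [0,0,0]},
    {"grip": 0.3,"delta_pos": [0.6,0.05,0],"rotation": [0,0,0]},
    {"grip": 0.3,"delta_pos": [0.6,0.05,0],"rotation": [0,0,0]},
    {"grip": 0.3,"delta_pos": [0.6,0.05,0],"rotation": [0,0,0]},
    {"grip": 0.3,"delta_pos": [0.6,0.05,0],"rotation": [0,0,0]}
  ]
}}

```text
time_s: 6.85
position: [0.5819, 0.0346, 0.0258]
orientation: [0.0, 0.707, 0.707, -0.0]
force: [0.4, -0.7, 0.3]
width: 0.0299
grasp_force: 0.3
```

{"fn": "arm_command", "kwargs": {
  "deltas": [
    {"grip": 0.3,"delta_pos": [0.5,0.05,0],"rotation": [0,0,0]},
    {"grip": 0.3,"delta_pos": [0.5,0.05,0],"rotation": [0,0,0]},
    {"grip": 0.3,"delta_pos": [0.4,0.05,0],"rotation": [0,0,0]},
    {"grip": 0.3,"delta_pos": [0.4,0.05,0],"rotation": [0,0,0]},
    {"grip": 0.3,"delta_pos": [0.4,0.05,0],"rotation": [0,0,0]}
  ]
}}

```text
time_s: 7.35
position: [0.5882, 0.0889, 0.0258]
orientation: [0.0, 0.707, 0.707, -0.0]
force: [-0.2, -0.5, 0.7]
width: 0.0297
grasp_force: 0.4
```

Run:
```python
from rig import bot
from h import *
c=bot.capture("wrist")
print(bot.read_state()["position"])
for ce,st in blobs(c):
    if st[4]>1000: print(ce.round(),st,ray(c,[ce],.02)[0].round(4))
cv2.imwrite("pics/j3.png",cv2.resize(c["image"],(400,300))[:,:,::-1])
```

```text
[0.58836801 0.09110763 0.02575242]
[117.  97.] [   51     0   159   189 21857] [0.5279 0.1625 0.02  ]
[565. 122.] [  422     0   217   222 19357] [0.6606 0.1553 0.02  ]
[248.  84.] [ 225   35   48   95 2683] [0.5668 0.1656 0.02  ]
[456.  89.] [ 427   37   65   94 2184] [0.6271 0.1643 0.02  ]
[360. 140.] [ 307  109  106   74 2449] [0.5995 0.1499 0.02  ]
[324. 260.] [  263   204   121   112 10121] [0.5887 0.1123 0.02  ]
```

View pics/j3.png

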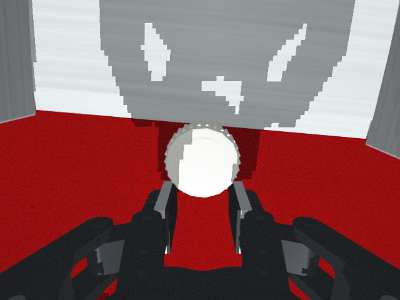

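The picture shows the cap at (202,160), centred and about to ride up the tray's bevel. The opening spans columns 35–370.

{"fn": "arm_command", "kwargs": {
  "deltas": [
    {"grip": 0.3,"delta_pos": [0.4,0.03,0],"rotation": [0,0,0]},
    {"grip": 0.3,"delta_pos": [0.4,0.03,0],"rotation": [0,0,0]},
    {"grip": 0.3,"delta_pos": [0.4,0.03,0],"rotation": [0,0,0]},
    {"grip": 0.3,"delta_pos": [0.4,0.03,0],"rotation": [0,0,0]},
    {"grip": 0.3,"delta_pos": [0.4,0.03,0],"rotation": [0,0,0]}
  ]
}}

```text
time_s: 7.9
position: [0.5919, 0.1392, 0.0259]
orientation: [0.0, 0.707, 0.707, 0.0]
force: [0.4, -1.4, 0.8]
width: 0.0301
grasp_force: 0.8
```

{"fn": "arm_command", "kwargs": {
  "deltas": [
    {"grip": 0.3,"delta_pos": [0.4,0.03,0],"rotation": [0,0,0]},
    {"grip": 0.3,"delta_pos": [0.4,0.03,0],"rotation": [0,0,0]},
    {"grip": 0.3,"delta_pos": [0.4,0.03,0],"rotation": [0,0,0]},
    {"grip": 0.3,"delta_pos": [0.4,0.03,0],"rotation": [0,0,0]},
    {"grip": 0.3,"delta_pos": [0.2,0,0],"rotation": [0,0,0]}
  ]
}}

```text
time_s: 8.4
position: [0.5948, 0.1848, 0.0258]
orientation: [-0.0, 0.707, 0.708, 0.0]
force: [-0.0, -1.1, 1.7]
width: 0.0296
grasp_force: 0.9
```

{"fn": "arm_command", "kwargs": {
  "deltas": [
    {"grip": 0.3,"delta_pos": [0,0,0],"rotation": [0,0,0]},
    {"grip": 0.3,"delta_pos": [-0.4,0,0],"rotation": [0,0,0]},
    {"grip": 0.3,"delta_pos": [-1,0,0],"rotation": [0,0,0]},
    {"grip": 0.3,"delta_pos": [-1,0,-0.5],"rotation": [0,0,0]},
    {"grip": 0.3,"delta_pos": [-1,0,-1],"rotation": [0,0,0]}
  ]
}}

```text
time_s: 8.9
position: [0.5931, 0.0957, 0.062]
orientation: [-0.001, 0.707, 0.707, -0.002]
force: [0.1, -0.1, 0.2]
width: 0.0296
grasp_force: 0.0
```

Run:
```python
from rig import bot
from h import *
c=bot.capture("wrist")
print(bot.read_state()["position"])
cv2.imwrite("pics/j4.png",cv2.resize(c["image"],(400,300))[:,:,::-1])
c=bot.capture("top")
for ce,s in blobs(c):
    if 150<s[4]<500: print(ce.round(1),s,ray(c,[ce],.02)[0].round(4))
```

```text
[0.59597035 0.09007953 0.06729124]
[261.2  55.2] [241  49  42  13 415] [1.0101 0.1676 0.02  ]
[454.  115.7] [443 103  21  24 201] [ 0.8699 -0.239   0.02  ]
[376.  152.7] [353 130  47  44 472] [ 0.7896 -0.0738  0.02  ]
[354.7 207.2] [345 198  20  20 312] [ 0.676  -0.0288  0.02  ]
[352.6 290.7] [343 281  20  20 319] [ 0.5085 -0.0232  0.02  ]
[173.6 364.4] [151 353  45  27 488] [0.36  0.335 0.02 ]
[296.5 366.9] [287 361  21  14 151] [0.359  0.0878 0.02  ]
```

View pics/j4.png

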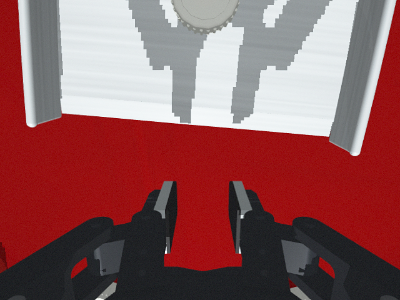

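Cap B lies well inside the tray, at (207,15). Next is the cap at (0.5085, -0.023).

{"fn": "arm_command", "kwargs": {
  "deltas": [
    {"grip": 0.3,"delta_pos": [-0.95,-0.5,0],"rotation": [0,0,0]},
    {"grip": 0.3,"delta_pos": [-0.95,-0.5,0],"rotation": [0,0,0]},
    {"grip": 0.3,"delta_pos": [-0.95,-0.5,0],"rotation": [0,0,0]},
    {"grip": 0.3,"delta_pos": [-0.95,-0.5,0],"rotation": [0,0,0]},
    {"grip": 0.3,"delta_pos": [-0.95,-0.5,0],"rotation": [0,0,0]}
  ]
}}

```text
time_s: 9.5
position: [0.5313, -0.0218, 0.063]
orientation: [-0.0, 0.707, 0.707, -0.0]
force: [0.9, -1.1, 1.2]
width: 0.0302
grasp_force: 0.0
```

{"fn": "arm_command", "kwargs": {
  "deltas": [
    {"grip": 0.3,"delta_pos": [-0.95,-0.5,0],"rotation": [0,0,0]},
    {"grip": 0.3,"delta_pos": [-0.95,-0.5,0],"rotation": [0,0,0]},
    {"grip": 0.3,"delta_pos": [0,0,0],"rotation": [0,0,0]},
    {"grip": 0.3,"delta_pos": [0,0,0],"rotation": [0,0,0]}
  ]
}}

```text
time_s: 9.9
position: [0.507, -0.0685, 0.0632]
orientation: [-0.0, 0.708, 0.707, 0.0]
force: [-0.7, -0.2, -0.7]
width: 0.03
grasp_force: 0.0
```

Run:
```python
from rig import bot
from h import *
c=bot.capture("wrist")
print(bot.read_state()["position"])
for ce,st in blobs(c):
    if st[4]>1000: print(ce.round(),st,ray(c,[ce],.02)[0].round(4))
```

```text
[ 0.5073816  -0.06768622  0.06322598]
[329. 178.] [ 279  128  101  101 7661] [ 0.5095 -0.0237  0.02  ]
```

{"fn": "arm_command", "kwargs": {
  "deltas": [
    {"grip": 0.3,"delta_pos": [-0.2,0.06,0.75],"rotation": [0,0,0]},
    {"grip": 0.3,"delta_pos": [0,0,0.75],"rotation": [0,0,0]},
    {"grip": 0.3,"delta_pos": [0.2,0,0],"rotation": [0,0,0]},
    {"grip": 0.3,"delta_pos": [0.3,0,0],"rotation": [0,0,0]},
    {"grip": 0.3,"delta_pos": [0.3,0,0],"rotation": [0,0,0]}
  ]
}}

```text
time_s: 10.45
position: [0.5095, -0.0517, 0.0265]
orientation: [0.0, 0.707, 0.708, 0.0]
force: [-0.4, 0.4, 1.0]
width: 0.0297
grasp_force: 0.0
```

{"fn": "arm_command", "kwargs": {
  "deltas": [
    {"grip": 0.3,"delta_pos": [0.4,0.04,0],"rotation": [0,0,0]},
    {"grip": 0.3,"delta_pos": [0.5,0.1,0],"rotation": [0,0,0]},
    {"grip": 0.3,"delta_pos": [0.5,0.1,0],"rotation": [0,0,0]},
    {"grip": 0.3,"delta_pos": [0.5,0.1,0],"rotation": [0,0,0]},
    {"grip": 0.3,"delta_pos": [0.5,0.1,0],"rotation": [0,0,0]}
  ]
}}

```text
time_s: 10.95
position: [0.5202, 0.0084, 0.0259]
orientation: [0.0, 0.707, 0.707, 0.0]
force: [-0.5, -0.6, 1.2]
width: 0.0301
grasp_force: 0.6
```

{"fn": "arm_command", "kwargs": {
  "deltas": [
    {"grip": 0.3,"delta_pos": [0.5,0.1,0],"rotation": [0,0,0]},
    {"grip": 0.3,"delta_pos": [0.5,0.1,0],"rotation": [0,0,0]},
    {"grip": 0.3,"delta_pos": [0.5,0.1,0],"rotation": [0,0,0]},
    {"grip": 0.3,"delta_pos": [0.5,0.1,0],"rotation": [0,0,0]},
    {"grip": 0.3,"delta_pos": [0.5,0.1,0],"rotation": [0,0,0]}
  ]
}}

```text
time_s: 11.45
position: [0.5325, 0.0706, 0.0258]
orientation: [0.0, 0.707, 0.707, -0.0]
force: [0.4, -0.3, 1.2]
width: 0.0298
grasp_force: 0.7
```

Run:
```python
from rig import bot
from h import *
c=bot.capture("wrist")
print(bot.read_state()["position"])
for ce,st in blobs(c):
    if st[4]>1000: print(ce.round(),st,ray(c,[ce],.02)[0].round(4))
```

```text
[0.5329277  0.07314791 0.02577792]
[170.  38.] [ 160    0   22   88 1654] [0.4893 0.16   0.02  ]
[333.  28.] [ 210    0  260   68 7827] [0.5356 0.1623 0.02  ]
[592.  87.] [  507     0   133   163 14746] [0.6116 0.1473 0.02  ]
[283.  81.] [ 224   37  213   89 4057] [0.5213 0.1483 0.02  ]
[455.  89.] [ 426   39   65   91 2108] [0.5712 0.146  0.02  ]
[323. 259.] [  263   205   122   111 10263] [0.5329 0.0941 0.02  ]
```

{"fn": "arm_command", "kwargs": {
  "deltas": [
    {"grip": 0.3,"delta_pos": [0.4,0.07,0],"rotation": [0,0,0]},
    {"grip": 0.3,"delta_pos": [0.4,0.07,0],"rotation": [0,0,0]},
    {"grip": 0.3,"delta_pos": [0.4,0.07,0],"rotation": [0,0,0]},
    {"grip": 0.3,"delta_pos": [0.4,0.07,0],"rotation": [0,0,0]},
    {"grip": 0.3,"delta_pos": [0.4,0.07,0],"rotation": [0,0,0]}
  ]
}}

```text
time_s: 12.0
position: [0.5412, 0.1204, 0.0259]
orientation: [0.0, 0.707, 0.707, -0.0]
force: [0.4, -0.8, 1.3]
width: 0.03
grasp_force: 0.8
```

{"fn": "arm_command", "kwargs": {
  "deltas": [
    {"grip": 0.3,"delta_pos": [0.4,0.06,0],"rotation": [0,0,0]},
    {"grip": 0.3,"delta_pos": [0.4,0.06,0],"rotation": [0,0,0]},
    {"grip": 0.3,"delta_pos": [0.4,0.06,0],"rotation": [0,0,0]},
    {"grip": 0.3,"delta_pos": [0.2,0,0],"rotation": [0,0,0]},
    {"grip": 0.3,"delta_pos": [0,0,0],"rotation": [0,0,0]}
  ]
}}

```text
time_s: 12.5
position: [0.5456, 0.1558, 0.0258]
orientation: [-0.0, 0.707, 0.708, 0.0]
force: [-0.0, -0.1, 0.5]
width: 0.0299
grasp_force: 0.0
```

{"fn": "arm_command", "kwargs": {
  "deltas": [
    {"grip": 0.3,"delta_pos": [-0.4,0,0],"rotation": [0,0,0]},
    {"grip": 0.3,"delta_pos": [-1,0,0],"rotation": [0,0,0]},
    {"grip": 0.3,"delta_pos": [-1,0.5,-0.5],"rotation": [0,0,0]},
    {"grip": 0.3,"delta_pos": [-1,1,-1],"rotation": [0,0,0]},
    {"grip": 0.3,"delta_pos": [-1,1,0],"rotation": [0,0,0]}
  ]
}}

```text
time_s: 13.0
position: [0.6099, 0.0425, 0.0662]
orientation: [0.001, 0.707, 0.707, 0.002]
force: [1.8, 0.6, 1.4]
width: 0.0301
grasp_force: 0.0
```

{"fn": "arm_command", "kwargs": {
  "deltas": [
    {"grip": 0.3,"delta_pos": [-1,1,0],"rotation": [0,0,0]},
    {"grip": 0.3,"delta_pos": [-1,1,0],"rotation": [0,0,0]},
    {"grip": 0.3,"delta_pos": [-1,0.6,0],"rotation": [0,0,0]},
    {"grip": 0.3,"delta_pos": [-1,0,0],"rotation": [0,0,0]},
    {"grip": 0.3,"delta_pos": [-1,0,0],"rotation": [0,0,0]}
  ]
}}

```text
time_s: 13.5
position: [0.6726, -0.0831, 0.0629]
orientation: [-0.0, 0.707, 0.707, -0.001]
force: [0.2, 0.9, 0.9]
width: 0.03
grasp_force: 0.0
```

Run:
```python
from rig import bot
from h import *
c=bot.capture("wrist")
print(bot.read_state()["position"])
for ce,st in blobs(c):
    if st[4]>1000: print(ce.round(),st,ray(c,[ce],.02)[0].round(4))
c=bot.capture("top");cv2.imwrite("pics/j5.png",cv2.resize(c["image"][120:380,180:480],(692,600))[:,:,::-1])
```

```text
[ 0.67159381 -0.08899144  0.06336446]
[337. 155.] [ 286  104  103  103 7788] [ 0.6782 -0.0294  0.02  ]
[554. 259.] [ 496  148  144  224 8634] [ 0.7686 -0.0717  0.02  ]
```

View pics/j5.png

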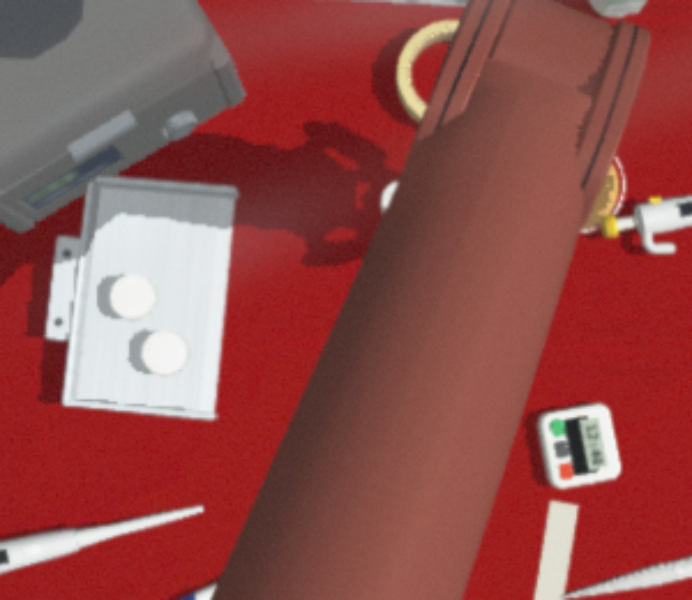

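Both caps lie inside the tray, at (132,297) and (163,353) in the crop, and the timer, dish and tape haven't moved. Now the last cap, at (0.678, -0.029).

{"fn": "arm_command", "kwargs": {
  "deltas": [
    {"grip": 0.3,"delta_pos": [0.4,0.25,0.75],"rotation": [0,0,0]},
    {"grip": 0.3,"delta_pos": [0,0,0.75],"rotation": [0,0,0]},
    {"grip": 0.3,"delta_pos": [0.2,0,0],"rotation": [0,0,0]},
    {"grip": 0.3,"delta_pos": [0.3,0,0],"rotation": [0,0,0]},
    {"grip": 0.3,"delta_pos": [0.3,0,0],"rotation": [0,0,0]}
  ]
}}

```text
time_s: 14.1
position: [0.6795, -0.0494, 0.026]
orientation: [0.0, 0.707, 0.707, 0.0]
force: [0.6, 0.2, 0.5]
width: 0.0298
grasp_force: 0.1
```

{"fn": "arm_command", "kwargs": {
  "deltas": [
    {"grip": 0.3,"delta_pos": [0.4,-0.06,0],"rotation": [0,0,0]},
    {"grip": 0.3,"delta_pos": [0.5,-0.12,0],"rotation": [0,0,0]},
    {"grip": 0.3,"delta_pos": [0.5,-0.12,0],"rotation": [0,0,0]},
    {"grip": 0.3,"delta_pos": [0.5,-0.12,0],"rotation": [0,0,0]},
    {"grip": 0.3,"delta_pos": [0.5,-0.12,0],"rotation": [0,0,0]}
  ]
}}

```text
time_s: 14.6
position: [0.6656, 0.011, 0.026]
orientation: [0.0, 0.707, 0.707, 0.0]
force: [-0.3, -1.2, 0.9]
width: 0.03
grasp_force: 0.3
```

{"fn": "arm_command", "kwargs": {
  "deltas": [
    {"grip": 0.3,"delta_pos": [0.5,-0.12,0],"rotation": [0,0,0]},
    {"grip": 0.3,"delta_pos": [0.5,-0.12,0],"rotation": [0,0,0]},
    {"grip": 0.3,"delta_pos": [0.5,-0.12,0],"rotation": [0,0,0]},
    {"grip": 0.3,"delta_pos": [0.5,-0.12,0],"rotation": [0,0,0]},
    {"grip": 0.3,"delta_pos": [0.5,-0.12,0],"rotation": [0,0,0]}
  ]
}}

```text
time_s: 15.1
position: [0.6506, 0.0731, 0.0258]
orientation: [0.0, 0.707, 0.707, -0.0]
force: [-1.2, -0.3, 0.0]
width: 0.0303
grasp_force: 0.4
```

Run:
```python
from rig import bot
from h import *
c=bot.capture("wrist")
print(bot.read_state()["position"])
for ce,st in blobs(c):
    if st[4]>1000: print(ce.round(),st,ray(c,[ce],.02)[0].round(4))
```

```text
[0.65013196 0.07616339 0.02556036]
[89. 81.] [    0     0   203   159 24411] [0.5825 0.1514 0.02  ]
[321.  67.] [  207     0   238   174 19725] [0.6503 0.1546 0.02  ]
[323. 259.] [  263   203   121   112 10196] [0.6509 0.0967 0.02  ]
```

Nested squarely; finishing the push to about (0.637, 0.15) at the TCP.

{"fn": "arm_command", "kwargs": {
  "deltas": [
    {"grip": 0.3,"delta_pos": [0.4,-0.1,0],"rotation": [0,0,0]},
    {"grip": 0.3,"delta_pos": [0.4,-0.1,0],"rotation": [0,0,0]},
    {"grip": 0.3,"delta_pos": [0.4,-0.08,0],"rotation": [0,0,0]},
    {"grip": 0.3,"delta_pos": [0.4,-0.05,0],"rotation": [0,0,0]},
    {"grip": 0.3,"delta_pos": [0.4,-0.05,0],"rotation": [0,0,0]}
  ]
}}

```text
time_s: 15.65
position: [0.6412, 0.1229, 0.0259]
orientation: [0.0, 0.707, 0.707, 0.0]
force: [-1.0, -0.3, -0.0]
width: 0.03
grasp_force: 0.4
```

{"fn": "arm_command", "kwargs": {
  "deltas": [
    {"grip": 0.3,"delta_pos": [0.4,-0.04,0],"rotation": [0,0,0]},
    {"grip": 0.3,"delta_pos": [0.4,0,0],"rotation": [0,0,0]},
    {"grip": 0.3,"delta_pos": [0.3,0,0],"rotation": [0,0,0]},
    {"grip": 0.3,"delta_pos": [0,0,0],"rotation": [0,0,0]},
    {"grip": 0.3,"delta_pos": [-0.4,0,0],"rotation": [0,0,0]}
  ]
}}

```text
time_s: 16.15
position: [0.6402, 0.1411, 0.0256]
orientation: [-0.0, 0.706, 0.708, 0.0]
force: [1.2, -0.4, -0.3]
width: 0.0297
grasp_force: 0.0
```

{"fn": "arm_command", "kwargs": {
  "deltas": [
    {"grip": 0.3,"delta_pos": [-1,0,0],"rotation": [0,0,0]},
    {"grip": 0.3,"delta_pos": [-1,0,-0.5],"rotation": [0,0,0]},
    {"grip": 0.3,"delta_pos": [-1,-0.4,-1],"rotation": [0,0,0]},
    {"grip": 0.3,"delta_pos": [-1,-0.5,-1],"rotation": [0,0,0]},
    {"grip": 0.3,"delta_pos": [-1,-0.5,-1],"rotation": [0,0,0]}
  ]
}}

```text
time_s: 16.65
position: [0.6044, 0.0116, 0.114]
orientation: [0.0, 0.708, 0.706, -0.0]
force: [1.1, 0.3, 0.5]
width: 0.03
grasp_force: 0.0
```

{"fn": "arm_command", "kwargs": {
  "deltas": [
    {"grip": 0.3,"delta_pos": [-1,-0.4,-1],"rotation": [0,0,0]},
    {"grip": 0.3,"delta_pos": [-1,-0.4,-1],"rotation": [0,0,0]},
    {"grip": 0.3,"delta_pos": [-0.5,0,-1],"rotation": [0,0,0]},
    {"grip": 0.3,"delta_pos": [0,0,0],"rotation": [0,0,0]},
    {"grip": 0.3,"delta_pos": [0,0,0],"rotation": [0,0,0]}
  ]
}}

```text
time_s: 17.15
position: [0.5852, -0.0491, 0.1885]
orientation: [0.0, 0.708, 0.707, 0.001]
force: [-0.0, 0.6, 0.3]
width: 0.0303
grasp_force: 0.0
```

Run:
```python
from rig import bot
from h import *
s=bot.capture("side")
c=bot.capture("top");cv2.imwrite("pics/j6.png",np.hstack([cv2.resize(c["image"][120:380,180:480],(400,347)),cv2.resize(s["image"][160:400,190:467],(400,347))])[:,:,::-1])
for ce,st in blobs(c):
    if 150<st[4]<700: print(ce.round(1),st,ray(c,[ce],.02)[0].round(4))
```

```text
[261.2  55.2] [241  49  42  13 415] [1.0101 0.1676 0.02  ]
[454.  115.8] [443 103  21  24 202] [ 0.8697 -0.239   0.02  ]
[377.7 140.7] [353 130  47  30 249] [ 0.8151 -0.0777  0.02  ]
[438.3 312.9] [423 295  26  37 457] [ 0.4636 -0.1928  0.02  ]
[ 78.5 372.9] [ 58 356  39  36 649] [0.3358 0.5401 0.02  ]
[285.5 371.5] [265 360  42  24 323] [0.3497 0.1094 0.02  ]
[270.4 474.1] [262 469  19  11 188] [0.1462 0.1396 0.02  ]
[410.1 474.6] [399 470  22  10 208] [ 0.1457 -0.1349  0.02  ]
```

View pics/j6.png

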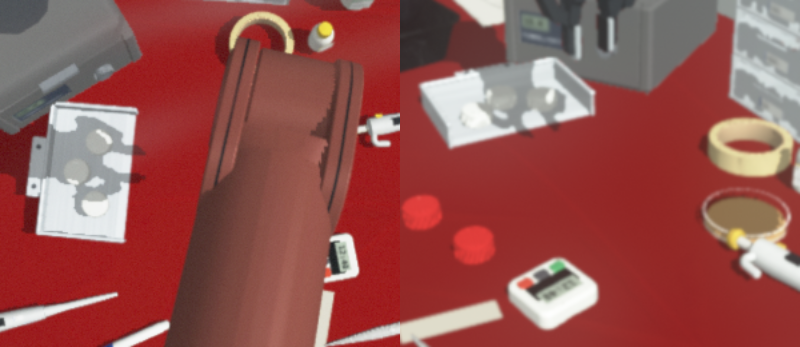

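All three caps lie flat and well inside the tray, at (97,140), (75,172) and (95,205) in the top view. The timer, dish, tape and red caps are where they were, and the robot is clear of everything.

```bash
python3 -c "
from rig import bot
print(bot.close_job())"
```

```text
the job is handed in; nothing more can be done
None
```

All three white caps were slid into the tray and lie flat and wholly inside it, the timer, dish and tape stayed where they were, and the job was handed in at about 17 s of the 72 s allowed.

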